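Steady the tilting engraving cradle at level

TASK

Bring the engraver's tilting cradle level by pressing down on its blue sprung roller from above (do not grip the roller, and touch no other part of the cradle), and keep its pointer inside the green sector for five seconds without a break so that the pen can make its mark. Then let the cradle down gently onto its rest and take the hand away; it is top-heavy and tends to tip over either way, so keep correcting and never let it swing fast or slam on a stop. Leave everything else on the table alone.

Things in the scene. Friction and masses are not known exactly. Their poses are not given: they have to be found in the camera images.
- stand: Fixed stand of the tilting cradle: dark wooden base 200 x 460 x 20 mm, two grey uprights to 235 mm, a white plate with a green sector between red ones, and a yellow engraving pen on an aluminium post (top 380 mm) at its -y end. Origin under the middle of the base; x along the pivot axis (pointer and sector face +x), y along the cradle. Its place and yaw vary.
- pivot (a point): Middle of the cradle's pivot axis (the axis is the stand's x), 215 mm above the table. With masses at nominal and nothing pressing: 0.13 kg m2 x tilt acceleration = -0.33 N m + 1.18 N m/rad x tilt, hardly any friction. Masses vary: constant term 0.24 to 0.44, slope 1.1 to 1.35, inertia 0.12 to 0.145.
- rocker (a joint): Tilt of the cradle, rad: 0 = level, pointer in the middle of the green sector; positive = roller end (stand's +y) down. Starts and rests at -0.20, block end down on its stop; other stop at +0.12. The green sector is -0.08 to +0.08. Over 0.8 rad/s counts as slamming. Top-heavy: with the hand held still the balance is unstable, time constant about 0.6 s.
- strut (a joint): Compression of the spring strut under the roller, m, square to the cradle: 0 = free, 0.10 = bottomed. Stiffness about 60 N/m: pushes back with 60 N/m x compression + 0.3 N, 120 mm from the pivot axis. Lifting off the rest takes roughly 40 to 80 mm of compression, balancing at level 12 to 45 mm.
- roller: Blue roller, radius 22 mm, 60 mm long, lying along the stand's x, turning freely; origin at its centre. It sits 120 mm to +y of the pivot axis and, with the strut free, 28 mm above it (less the compression), tilting with it, so it shifts sideways up to 16 mm when pressed at a tilt: stay over its middle. Press its top with shut fingertips; over 18 N on it counts as gripping or crushing.
- cradle: The tilting part, not to be touched: wooden plate, red 76 x 90 x 55 mm block clamped at its -y side, dark steel end weights at y = -192 (54 mm wide) and +200 mm (68 mm wide, its top 48 mm below the pivot axis), 56 mm brass weight on a mast at y = -30 mm to 195 mm above the axis, orange pointer. About 4.4 kg in all. Origin on the pivot axis; its axes tilt with it.
- spool_a: White cord spool with red core lying flat, 90 mm wide, 26 mm high; origin under its centre. Leave alone.
- spool_b: White cord spool with blue core lying flat, 90 mm wide, 26 mm high; origin under its centre. Leave alone.
- pendant_box: Closed red gift box 90 x 60 x 35 mm with brass band; origin under its centre. Leave alone.
- mug: White mug, 80 mm wide, 90 mm high; origin under its centre. Leave alone.
- burnisher: Hand tool with yellow handle lying on the table; origin under its middle. Leave alone.
- lacquer: Amber jar with black cap, 56 mm wide, 110 mm high; origin under its centre. Leave alone.

How it is judged:
By the outcome, as a careful person would: the job done as asked, in the order asked, and still so for the second after the job is handed in, with the robot touching nothing.
It also fails if it takes over 54 s, if anything falls off the work surface, if the arm or the gripper's body presses on something with over 40 N, if the wrist force passes 120 N, or if a joint passes its speed limit or range.

ROBOT

A 6-joint arm with a two-finger parallel gripper is mounted at the origin on the work surface. World frame = base frame: x ahead of the robot, y to its left, z up, the work surface at z = 0. Lengths are in m, angles in rad, forces in N, time in s.
With the tool pointing down it reaches from about 0.4 to 0.825 m from the base axis. Payload 7 kg.
Tool frame: the origin (TCP) lies on the centre line of the jaws, within the pads' length; the fingertips stand 22 mm ahead of it and the grasp point (between the pads) lies 3 mm ahead of it; z points along the fingers, y is the line along which they close (so a half turn about z gives the same grasp; the last joint's range is limited). The gripper opens to 88 mm and grips with 3 to 60 N. Pads are 19 mm wide; open, the fingers measure 130 mm over their backs; the gripper's body (78 mm by 193 mm) begins 47 mm behind the grasp point.
Start: joints at [1.509, 0.359, 0.012, 0, -1.224, -0.288], TCP at [0.231, 0.634, 0.249] pointing down, gripper open.
Joint ranges: [-3.07, 3.07], [-1.43, 2.12], [-1.02, 1.25], [-3.03, 1.67], [-3.05, -0], [-3.03, 3.03]. Speed limits (rad/s): [2.39, 2.39, 3.01, 3.14, 3.14, 3.14].

INTERFACE

Orientations are given as [roll, pitch, yaw] about the fixed x, y, z axes, in that order (R = Rz(yaw) Ry(pitch) Rx(roll)).
In Python, from station import arm gives the robot as it stands.
- The arm moves only by the tool arm_command, never from a script. Its argument "series" is one flat list of numbers, 7 for each row, row after row: the turn, a rotation vector about the tool's x, y, z each as a share of 90 degrees, from -1 to 1, then the shift along the tool's x, y, z each as a share of 0.1 m, from -1 to 1, then the opening, from 0 (shut) to 1 (fully open). A call has 1 to 8 rows; each row is the pose to reach, as a shift and turn from the pose commanded when the call began, along the tool's axes at that moment; what a row does not reach only later rows make up. A row lasts 1/8 s, in which the tool goes at most 62.5 mm and 10.7 degrees, less where a joint would pass 70% of its speed; a pose out of reach is approached as far as the arm can. A call with a number of a shift or a turn outside -1 to 1 is refused whole. A call with a gripper value outside its range is refused whole. The fingers move at their own pace and stop on an object; "force" is the grip in N (left out, the last holds). Time passes only in rows, so rows that repeat a pose let the fingers close. It gives the time, the measured TCP pose, the force, the opening and the grip force at its end, in the units of the state.
- arm.get_state(): the state, without advancing time (a new reading comes with each control period).
- arm.grab_frame(name): name is "scene" or "side" or "wrist"; returns the picture (400x640x3 uint8, blue, green, red); there is no depth.
- arm.camera_model(name): a dict with "fovy" (degrees; the focal length in pixels is half the picture's height over the tangent of half this angle, whatever the lens; pixels are square), "cx", "cy" (the principal point, pixels), "D" ([k1, k2, p1, p2, k3] as OpenCV has them; the pictures are not rectified), "pose" (4x4, takes a point from camera to world coordinates). Camera axes: x right, y down, z forward; pixel columns grow to the right and rows downward; lengths in m; the calibration is good to about 2 mm. A picture is of the moment at which its call begins: read the wrist's pose just before it. camera_model takes no time and is no camera call; for the wrist camera it gives the pose at the moment of the call.
- arm.job_done(): hands the job in; it is judged then, once.
The state is a dict: "t": time; "q": joint angles; "qd": joint speeds; "joint_efforts": joint torques, N m; "eef_pos": TCP position; "ee_rot": TCP orientation; "force": force on the tool from outside, world axes, zero at the start; "moment": the same for the moment, N m; "width": finger opening in m; "gripper_force": force on a finger pad.
Only numpy, scipy, OpenCV 4.12 (cv2) and the standard library are available. Lean on these libraries where they do the work, as an engineer would, in place of code of your own. Each camera call takes 0.05 s, during which the arm holds its last target. There are 200 camera calls.

## Working session

There is one attempt and no reset: what is moved stays moved. The work goes in short steps, Python scripts to look and compute and a tool call to move; the robot and the scene stay as the last step left them, time stands still between calls to the robot, and variables do not carry over. Pictures are saved under pics/ and viewed, at most 10 in all, crops included, and the job is handed in when it is done.

Besides the shell and the picture viewer there is one more tool, called after ">>>" as name(argument=value, ...), one argument or row to a line, values as JSON. arm_command: Moves the arm, as the interface text tells. Its arguments: {"type":"object","properties":{"series":{"type":"array"},"force":{"type":"number"}},"required":["series"]}

```bash
ls; mkdir -p pics
python3 - <<'E'
from station import arm
import cv2,numpy as np
s=arm.get_state();print(s)
for n in("scene","side"):
    cv2.imwrite(f"pics/{n}0.png",arm.grab_frame(n)); m=arm.camera_model(n);print(n,m)
E
```

```text
pics
{'t': 0.0, 'q': array([ 1.50910259e+00,  3.59404595e-01,  1.10616727e-02, -3.27579555e-04,
       -1.22410164e+00, -2.88091690e-01]), 'qd': array([-0.00144855,  0.00095054, -0.00261629,  0.000419  ,  0.00045915,
       -0.00102391]), 'joint_efforts': array([ 2.01142997e-03, -5.82726932e+01,  2.93052131e+01,  6.99669465e+00,
        7.07954750e-03, -1.52750772e-04]), 'eef_pos': array([0.23120016, 0.63369165, 0.2476165 ]), 'ee_rot': array([ 3.13992484e+00, -1.73091248e-04, -3.49896848e-01]), 'force': array([0.33485234, 0.37934263, 0.22160187]), 'moment': array([ 0.05061082,  0.03959727, -0.0428309 ]), 'gripper_force': 0.0, 'width': 0.08735288541946992}
scene {'fovy': 56.41026716740943, 'cx': 321.1302919500882, 'cy': 194.92537269212508, 'D': array([-0.05883019,  0.        ,  0.        ,  0.        ,  0.        ]), 'pose': array([[ 8.39408799e-01,  4.31830039e-01, -3.30023766e-01,
         9.22038899e-01],
       [ 5.43499453e-01, -6.68168440e-01,  5.08093772e-01,
        -7.55985684e-01],
       [-1.10131156e-03, -6.05866119e-01, -7.95565857e-01,
         1.23178188e+00],
       [ 0.00000000e+00,  0.00000000e+00,  0.00000000e+00,
         1.00000000e+00]])}
side {'fovy': 42.510332224105, 'cx': 321.43445696063065, 'cy': 198.72747966497656, 'D': array([-5.150645e-05,  0.000000e+00,  0.000000e+00,  0.000000e+00,
        0.000000e+00]), 'pose': array([[ 0.86354618, -0.2864575 ,  0.41500614, -0.22550935],
       [-0.50421444, -0.50268588,  0.70219279, -1.2400698 ],
       [ 0.00746934, -0.81562799, -0.57852848,  1.17355741],
       [ 0.        ,  0.        ,  0.        ,  1.        ]])}
```

View pics/scene0.png

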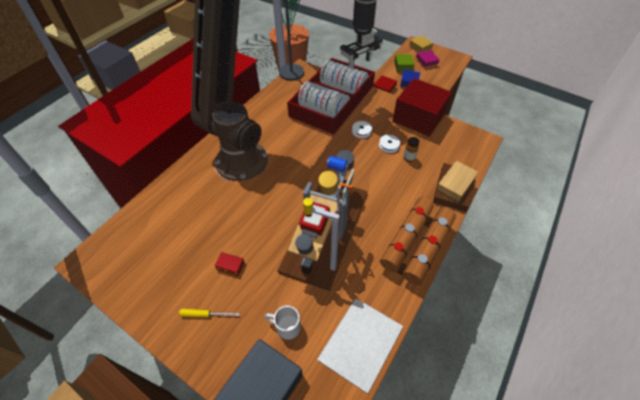

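View pics/side0.png

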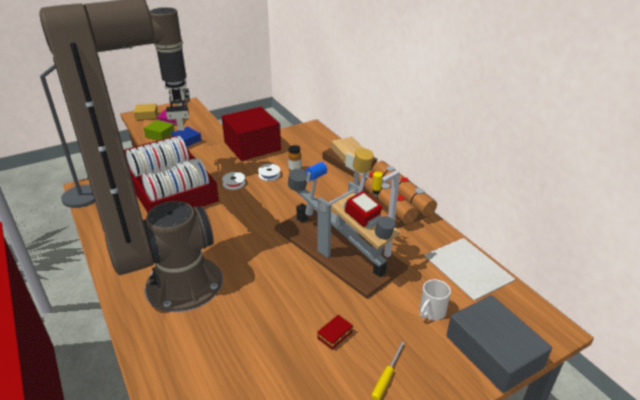

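Scene view: stand around (320,220) px, roller at (337,162). Side view: roller at (317,171), base corners near (275,228) and (368,293). Next I take enlarged crops for measuring.

Run:
```python
import cv2,numpy as np
a=cv2.imread("pics/scene0.png")[130:310,250:400];b=cv2.imread("pics/side0.png")[130:310,260:440]
f=lambda i:cv2.resize(i,None,fx=3.3,fy=3.3,interpolation=cv2.INTER_CUBIC)[:594,:400*2]
A=cv2.resize(a,(0,0),fx=2.4,fy=3.3*2.4/3.3,interpolation=2);B=cv2.resize(b,(0,0),fx=2.4,fy=2.4,interpolation=2)
cv2.imwrite("pics/crop.png",np.hstack([A,B]));print(A.shape,B.shape)
for n in("scene","side"):
    i=cv2.imread(f"pics/{n}0.png");h=cv2.cvtColor(i,cv2.COLOR_BGR2HSV)
    m=cv2.inRange(h,(100,150,60),(130,255,255))
    k,l,st,c=cv2.connectedComponentsWithStats(m)
    print(n,[(st[j].tolist(),c[j].round(1).tolist()) for j in range(1,k) if st[j][4]>30])
```

```text
(432, 360, 3) (432, 432, 3)
scene [([402, 70, 17, 15, 152], [408.6, 76.1]), ([328, 156, 19, 15, 199], [336.7, 163.0])]
side [([172, 128, 28, 17, 248], [188.1, 135.5]), ([306, 163, 20, 17, 194], [316.5, 170.1])]
```

View pics/crop.png

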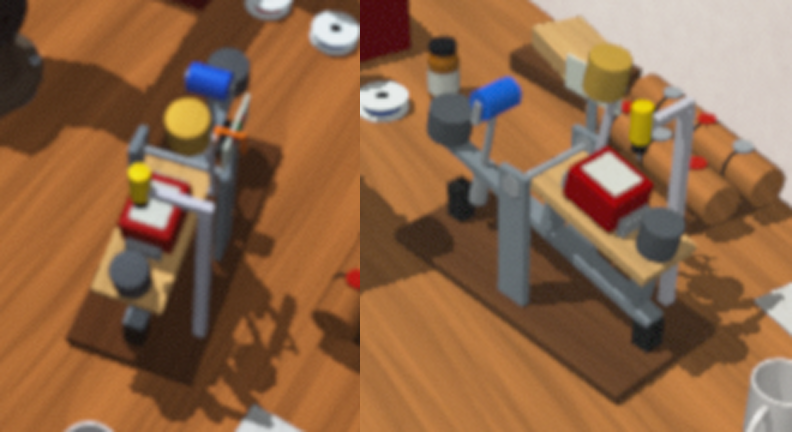

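Corners of the base (orig px): side left (274.6,228), near (367.5,294), right (409,265); scene (278,271), (330,289.5), (367.5,192.5). Fit the stand pose with these and the roller.

```bash
cat > h.py <<'E'
from station import arm
import cv2,numpy as np
def proj(n,P,m=None):
    m=m or arm.camera_model(n);T=np.linalg.inv(m["pose"]);f=200/np.tan(np.radians(m["fovy"])/2)
    K=np.array([[f,0,m["cx"]],[0,f,m["cy"]],[0,0,1]])
    return cv2.projectPoints(np.float64(P),cv2.Rodrigues(T[:3,:3])[0],T[:3,3],K,m["D"])[0][:,0]
def loc2w(s,P):
    c,d=np.cos(s[2]),np.sin(s[2]);P=np.float64(P)
    return np.c_[s[0]+c*P[:,0]-d*P[:,1],s[1]+d*P[:,0]+c*P[:,1],P[:,2]]
def rol(t,comp=0.,x=0):
    h=.028-comp;return [x,.12*np.cos(t)+h*np.sin(t),.215+h*np.cos(t)-.12*np.sin(t)]
E
python3 - <<'E'
from h import *
from scipy.optimize import least_squares
C=lambda a,b:[a*.1,b*.23,.02]
# side cam sits at -x,-y world; stand +y is away from it
R=rol(-.2)
obs={"side":([C(-1,1),C(-1,-1),C(1,-1),R],[(274.6,228),(367.5,294),(409,265),(316.5,170.1)]),
"scene":([C(-1,-1),C(1,-1),C(1,1),R],[(278,271),(330,289.5),(367.5,192.5),(336.7,163)])}
w=np.array([1,1,1,4.])
def f(s):
    return np.concatenate([((proj(n,loc2w(s,P))-np.array(u))*w[:,None]).ravel() for n,(P,u) in obs.items()])
for g in [0,.5,-.5,1.]:
    r=least_squares(f,[.6,.1,g]);print(r.cost,r.x)
    if r.cost<100:print(r.fun.round(1))
s=r.x;print(loc2w(s,[R,rol(0),rol(0,.03),[0,.112,.28]]))
E
```

```text
13.162700399573914 [ 0.51683415 -0.10195483  0.22277607]
[-0.7 -2.4  0.2  0.1  0.  -0.9  0.3  2.4 -0.9 -1.   0.2 -1.2 -0.4 -3.
  0.9  0.5]
13.162700399574511 [ 0.51683415 -0.10195483  0.22277607]
[-0.7 -2.4  0.2  0.1  0.  -0.9  0.3  2.4 -0.9 -1.   0.2 -1.2 -0.4 -3.
  0.9  0.5]
13.162700399574131 [ 0.51683415 -0.10195483  0.22277607]
[-0.7 -2.4  0.2  0.1  0.  -0.9  0.3  2.4 -0.9 -1.   0.2 -1.2 -0.4 -3.
  0.9  0.5]
13.162700399574348 [ 0.51683415 -0.10195483  0.22277607]
[-0.7 -2.4  0.2  0.1  0.  -0.9  0.3  2.4 -0.9 -1.   0.2 -1.2 -0.4 -3.
  0.9  0.5]
[[0.4920791  0.00732154 0.26628218]
 [0.4903216  0.01507972 0.243     ]
 [0.4903216  0.01507972 0.213     ]
 [0.4920891  0.00727741 0.28      ]]
```

>>> arm_command(
  series=[0,0,0,0.46,0.5,-0.5,0,0,0,0,0.7,0.75,-0.9,0,0,0,0,0.92,1,-0.9,0],
  force=10,
)

```text
t: 0.48
eef_pos: [0.2844, 0.5083, 0.3417]
ee_rot: [-3.137, -0.0, -0.35]
force: [0.3, 0.6, -0.0]
width: 0.063
gripper_force: 0.0
```

>>> arm_command(
  series=[0,0,0,0.4,0.44,0,0,0,0,0,0.8,0.88,0,0,0,0,0,0.92,1,0,0],
)

```text
t: 0.85
eef_pos: [0.3362, 0.3803, 0.3391]
ee_rot: [-3.141, 0.0, -0.352]
force: [-0.8, 0.7, 0.4]
width: 0.0331
gripper_force: 0.0
```

>>> arm_command(
  series=[0,0,0,0.4,0.44,0,0,0,0,0,0.8,0.88,0,0,0,0,0,0.92,1,0,0],
)

```text
t: 1.23
eef_pos: [0.3883, 0.2556, 0.3387]
ee_rot: [-3.141, -0.0, -0.352]
force: [-0.6, 0.5, -1.2]
width: 0.004
gripper_force: 0.0
```

>>> arm_command(
  series=[0,0,0,0.4,0.44,0,0,0,0,0,0.8,0.88,0,0,0,0,0,0.92,1,0,0],
)

```text
t: 1.6
eef_pos: [0.4407, 0.1304, 0.3384]
ee_rot: [3.141, 0.0, -0.352]
force: [0.4, 0.9, 0.4]
width: 0.0
gripper_force: 0.0
```

>>> arm_command(
  series=[0,0,0.1,0.3,0.3,0,0,0,0,0.2,0.6,0.6,0,0,0,0,0.3,0.75,0.8,0,0,0,0,0.4,0.8,0.9,0,0,0,0,0.5,0.8,0.9,0,0,0,0,0.635,0.8,0.9,0,0,0,0,0.635,0.8,0.9,0,0],
)

```text
t: 2.48
eef_pos: [0.4846, 0.0208, 0.3382]
ee_rot: [3.141, 0.0, -1.347]
force: [0.0, 0.9, -0.6]
width: 0.0005
gripper_force: 0.0
```

Run:
```python
from h import *
from scipy.optimize import least_squares
F=[]
for i in range(8):
    s=arm.get_state()
print(s["eef_pos"],s["ee_rot"],s["force"])
for n in("scene","side"):
    im=arm.grab_frame(n);cv2.imwrite(f"pics/{n}1.png",im)
    h=cv2.cvtColor(im,cv2.COLOR_BGR2HSV)
    c={"scene":(328,182),"side":(363,160)}[n]
    print(n,h[c[1]-6:c[1]+7:3,c[0]-12:c[0]+13:3].tolist())
    m=cv2.inRange(h,(100,150,60),(130,255,255));k,l,st,cc=cv2.connectedComponentsWithStats(m)
    print([(st[j].tolist(),cc[j].round(1).tolist()) for j in range(1,k) if st[j][4]>60])
w=arm.grab_frame("wrist");cv2.imwrite("pics/w1.png",w)
a=cv2.imread("pics/scene1.png")[120:300,250:390];b=cv2.imread("pics/side1.png")[100:280,260:420]
R=lambda i,s:cv2.resize(i,s,interpolation=2)
cv2.imwrite("pics/m1.png",np.hstack([R(a,(280,360)),R(b,(320,360))]))
```

```text
[0.48457333 0.02076316 0.33816968] [ 3.14095477e+00  3.86018982e-05 -1.34690732e+00] [ 0.03173076  0.91959133 -0.60130145]
scene [[[13, 171, 179], [19, 176, 207], [24, 170, 236], [23, 173, 232], [22, 173, 229], [22, 174, 227], [22, 176, 222], [20, 117, 124], [107, 23, 76]], [[13, 175, 175], [21, 173, 222], [23, 169, 235], [23, 173, 231], [22, 173, 229], [22, 175, 226], [22, 178, 224], [20, 147, 154], [113, 29, 79]], [[13, 175, 181], [20, 176, 193], [23, 172, 233], [22, 175, 229], [22, 175, 227], [22, 174, 224], [22, 174, 221], [19, 138, 109], [10, 150, 156]], [[13, 175, 181], [16, 177, 114], [21, 179, 188], [22, 175, 223], [22, 173, 223], [22, 177, 210], [21, 177, 141], [16, 96, 93], [12, 181, 209]], [[13, 173, 162], [14, 171, 91], [20, 175, 80], [20, 178, 99], [20, 174, 110], [19, 170, 96], [20, 170, 84], [14, 68, 97], [8, 84, 118]]]
[([403, 70, 16, 15, 149], [408.8, 75.9]), ([329, 158, 18, 13, 172], [337.2, 163.5])]
side [[[18, 97, 205], [19, 126, 213], [21, 174, 210], [22, 172, 211], [21, 171, 209], [21, 173, 208], [21, 173, 208], [20, 145, 206], [15, 18, 223]], [[42, 18, 139], [22, 83, 166], [21, 167, 163], [21, 171, 204], [21, 170, 212], [22, 174, 208], [21, 169, 205], [21, 162, 167], [11, 43, 177]], [[42, 18, 138], [21, 133, 153], [21, 164, 152], [21, 166, 146], [21, 165, 144], [22, 169, 143], [21, 160, 132], [19, 151, 98], [11, 121, 78]], [[35, 20, 139], [21, 163, 153], [21, 165, 151], [21, 162, 142], [21, 167, 131], [21, 161, 127], [21, 163, 119], [15, 139, 77], [14, 158, 129]], [[32, 26, 139], [21, 167, 153], [21, 167, 148], [21, 164, 138], [21, 155, 128], [21, 156, 124], [22, 162, 113], [12, 143, 89], [14, 162, 176]]]
[([172, 128, 28, 17, 251], [188.0, 135.3]), ([306, 163, 20, 16, 182], [316.6, 170.4])]
```

View pics/m1.png

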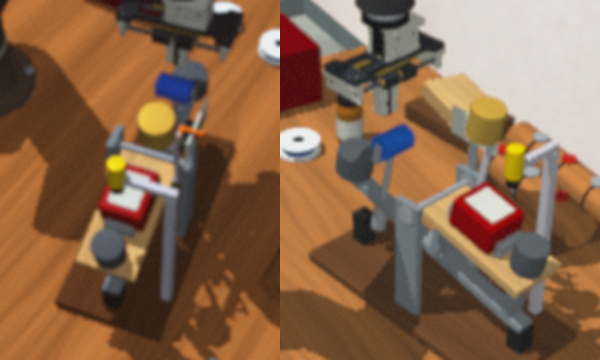

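View pics/w1.png

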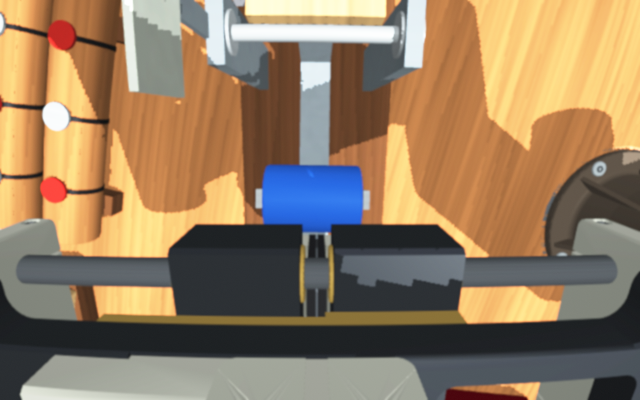

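Wrist view: roller at (263–362, 165–232) px, square to the fingers and centred on them in columns; the fingers stand a little to +y of it. Next: roller position from the wrist view, and the tilt gauge from the brass weight.

```bash
cat >> h.py <<'E'
WIN={"scene":(300,150,370,215),"side":(330,130,400,190)}
def brass(n,im):
    x0,y0,x1,y1=WIN[n];h=cv2.cvtColor(im[y0:y1,x0:x1],cv2.COLOR_BGR2HSV)
    m=cv2.inRange(h,(19,135,75),(25,200,255))
    k,l,st,c=cv2.connectedComponentsWithStats(m);j=1+st[1:,4].argmax()
    return c[j]+(x0,y0),st[j][4]
E
python3 - <<'E'
from h import *
from scipy.optimize import least_squares
s=np.array([ 0.51683415,-0.10195483,0.22277607])
wm=arm.camera_model("wrist");im=cv2.imread("pics/w1.png")
h=cv2.cvtColor(im,cv2.COLOR_BGR2HSV);m=cv2.inRange(h,(100,150,60),(130,255,255))
k,l,st,cc=cv2.connectedComponentsWithStats(m);j=1+st[1:,4].argmax();print("blob",st[j],cc[j])
def sil(d):
    th=np.linspace(0,2*np.pi,60);P=[]
    for x in(-.03,.03):
        R=np.array(rol(-.2));P+=[[x+d[0],R[1]+d[1]+.022*np.cos(a),R[2]+.022*np.sin(a)] for a in th]
    p=proj("wrist",loc2w(s,P),wm);return p.min(0),p.max(0)
def f(d):
    a,b=sil(d);return [a[0]-st[j][0]+.5,b[0]-st[j][0]-st[j][2]+.5,a[1]-st[j][1]+.5]
r=least_squares(f,[0,0]);print("roller local offset",r.x,r.fun,sil(r.x))
for n in("scene","side"):
    for i in(0,1):print(n,brass(n,cv2.imread(f"pics/{n}{i}.png")))
    for H in(.16,.17,.175):
        q=[[0,-.03*np.cos(t)+H*np.sin(t),.215+H*np.cos(t)+.03*np.sin(t)] for t in(-.2,-.1,0,.1)]
        print(H,proj(n,loc2w(s,q)).round(1).tolist())
E
```

```text
blob [ 262  165  100   67 6001] [311.84802533 196.21213131]
roller local offset [-0.00124516 -0.00182666] [-1.15495013  1.15369982  0.09956907] (array([260.34504987, 164.59956907]), array([362.65369982, 232.65294693]))
scene (array([327.90502793, 181.48882682]), np.int32(358))
scene (array([328.02824859, 181.63841808]), np.int32(354))
0.16 [[319.5, 181.1], [321.3, 176.2], [323.1, 171.7], [324.9, 167.5]]
0.17 [[319.3, 179.5], [321.2, 174.3], [323.1, 169.5], [325.0, 165.0]]
0.175 [[319.2, 178.6], [321.1, 173.4], [323.1, 168.4], [325.1, 163.8]]
side (array([362.72972973, 159.61891892]), np.int32(370))
side (array([362.70889488, 159.606469  ]), np.int32(371))
0.16 [[355.8, 165.4], [352.2, 161.8], [348.5, 158.8], [344.7, 156.1]]
0.17 [[356.5, 162.8], [352.6, 159.1], [348.6, 155.9], [344.6, 153.1]]
0.175 [[356.8, 161.5], [352.8, 157.8], [348.7, 154.4], [344.6, 151.6]]
```

>>> arm_command(
  series=[0,0,0,0.08,-0.02,0.05,0,0,0,0,0.136,-0.03,0.1,0,0,0,0,0.136,-0.03,0.2,0,0,0,0,0.136,-0.03,0.3,0,0,0,0,0.12,-0.03,0.4,0,0,0,0,0.1,-0.03,0.5,0,0,0,0,0.1,-0.03,0.5,0],
)

```text
t: 3.5
eef_pos: [0.4891, 0.0113, 0.2879]
ee_rot: [3.141, -0.0, -1.347]
force: [-1.0, 0.8, 2.4]
width: 0.0004
gripper_force: 0.9
```

```bash
cat > m.py <<'E'
import sys,json,os,pickle
from h import *
from scipy.optimize import least_squares
S=np.array([.5160,-.1040,.22277607]);L="log.pkl"
TG=np.linspace(-.25,.17,421)
def curves():
    o={n:brass(n,cv2.imread(f"pics/{n}1.png"))[0] for n in WIN}
    P=lambda x,H,t:np.c_[x+0*t,-.03*np.cos(t)+H*np.sin(t),.215+H*np.cos(t)+.03*np.sin(t)]
    r=least_squares(lambda v:np.concatenate([proj(n,loc2w(S,P(*v,np.array([-.2]))))[0]-o[n] for n in WIN]),[0,.17])
    C={}
    for n in WIN:
        c=proj(n,loc2w(S,P(*r.x,TG)));C[n]=c+o[n]-proj(n,loc2w(S,P(*r.x,np.array([-.2]))))[0]
    return C,r
P0=np.array([.34,1.2,.131,60,0.]);PS=np.array([.06,.08,.008,3,.003])
def fz(t,z,p):   # vertical force from the roller at tip height z
    zr=z-.022+p[4];c=.028-(zr-.215+.12*np.sin(t))/np.cos(t)
    return np.where(c>0,(p[3]*np.clip(c,0,.1)+.3)/np.cos(t),0),c
def step(t,w,z,p,h):
    F,c=fz(t,z,p);a=(-p[0]+p[1]*t+F*(.12*np.cos(t)+(.028-np.maximum(c,0))*np.sin(t)))/p[2]
    w=w+a*h;t=t+w*h
    lo=t<-.2;hi=t>.12;t=np.clip(t,-.2,.12);w=np.where((lo&(w<0))|(hi&(w>0)),0,w);return t,w
E
cat > run.py <<'E'
# usage: run.py target nrows rowz...   (rowz: tool z shares of the call just made)
from m import *
tgt=float(sys.argv[1]);N=int(sys.argv[2]);rows=[float(v) for v in sys.argv[3:]]
s=arm.get_state();now=s["t"]
D=pickle.load(open(L,"rb")) if os.path.exists(L) else dict(zt=[now],zz=[float(s["eef_pos"][2])-.022],me=[])
if rows:
    z0=D["zz"][-1];t0=now-.125*len(rows)
    D["zt"].append(t0);D["zz"].append(z0)
    for i,r in enumerate(rows):D["zt"].append(t0+.125*(i+1));D["zz"].append(z0-.1*r)
C,rr=curves();o=[]
for n in("scene","side"):
    t=arm.get_state()["t"];im=arm.grab_frame(n);c,A=brass(n,im)
    th=TG[np.linalg.norm(C[n]-c,axis=1).argmin()];D["me"].append((t,th));o.append((round(float(th),4),int(A)))
pickle.dump(D,open(L,"wb"));s2=arm.get_state();now=s2["t"]
dl=s["eef_pos"][:2]-S[:2];c,d=np.cos(S[2]),np.sin(S[2])
print("t %.3f tip %.4f cmd %.4f loc x %.4f y %.4f Fz %.2f F %s w %.4f"%(now,s["eef_pos"][2]-.022,D["zz"][-1],c*dl[0]+d*dl[1],-d*dl[0]+c*dl[1],s["force"][2],s["force"][:2].round(1),s["width"]),"tilt",o)
T=np.array([m[0] for m in D["me"]]);M=np.array([m[1] for m in D["me"]]);
Tn=np.r_[T,now];n=len(Tn);H=np.diff(Tn);K=80
fr=(np.arange(K)+.5)/K;Z=np.interp(Tn[:-1,None]+H[:,None]*fr,D["zt"],D["zz"])
def res(v):
    p=v[:5];t,w=v[5:5+n],v[5+n:];a,b=t[:-1],w[:-1]
    for k in range(K):a,b=step(a,b,Z[:,k],p,H/K)
    q=np.sqrt(H/.2)
    return np.r_[(p-P0)/PS,(t[:-1]-M)/.004,(t[1:]-a)/(.001*q),(w[1:]-b)/(.015*q),w[0]/.003,(t[0]+.2)/.002]
v0=np.r_[P0,M,M[-1],np.gradient(np.r_[M,M[-1]],Tn)*.5]
if "v" in D:
    u=D["v"];k=(len(u)-5)//2;v0[:5]=u[:5];v0[5:5+k]=u[5:5+k];v0[5+n:5+n+k]=u[5+k:]
f=least_squares(res,v0,x_scale=np.r_[PS,np.full(n,.005),np.full(n,.03)],max_nfev=60)
v=f.x;D["v"]=v;pickle.dump(D,open(L,"wb"));p=v[:5];sd=np.sqrt(np.diag(np.linalg.pinv(f.jac.T@f.jac)))
th,w=v[4+n],v[-1];F,cc=fz(th,D["zz"][-1],p)
print("cost %.1f p %s sd %s"%(f.cost,p.round(4),sd[:5].round(4)));print("NOW th %.4f+-%.4f w %.4f+-%.4f F %.2f c %.4f"%(th,sd[4+n],w,sd[-1],F,cc))
# plan: rows over a 2 s horizon
R=16;z0=D["zz"][-1];sg=25
def roll(u,hold=None):
    z=z0-.1*np.r_[0,np.asarray(u)];t,q=th,w;o=[]
    for i in range(len(u)):
        for k in range(sg):t,q=step(t,q,z[i]+(z[i+1]-z[i])*(k+.5)/sg,p,.125/sg)
        o.append((float(t),float(q)))
    return np.array(o)
tau=.125*np.arange(1,R+1);ref=tgt+(th-tgt)*np.exp(-(tau/.55)**1.5)
E=lambda u:np.r_[(lambda o:np.r_[(o[:,0]-ref)/.01,np.maximum(abs(o[:,1])-.3,0)/.05,o[-1,1]/.03])(roll(u)),np.diff(np.r_[0,u])/.06,np.diff(np.r_[0,0,u],2)/.06]
u=least_squares(E,np.zeros(R),max_nfev=25,x_scale=.05).x;u[:N]=u[:N].round(3)
print("PLAN z",u[:N],"pred",roll(u)[:N].round(3).tolist(),"hold:",roll(np.zeros(8))[[1,3,5,7],0].round(3))
E
python3 run.py -0.2 4; python3 -c "
from m import *
print(curves()[1].x,curves()[1].fun)"
```

```text
t 3.600 tip 0.2659 cmd 0.2659 loc x -0.0008 y 0.1184 Fz 2.42 F [-1.   0.8] w 0.0004 tilt [(-0.204, 354), (-0.2, 378)]
cost 0.4 p [ 0.34   1.2    0.131 60.     0.   ] sd [0.06  0.08  0.008 3.    0.003]
NOW th -0.2000+-0.0005 w 0.0000+-0.0075 F 1.71 c 0.0229
PLAN z [0. 0. 0. 0.] pred [[-0.2, 0.0], [-0.2, 0.0], [-0.2, 0.0], [-0.2, 0.0]] hold: [-0.2 -0.2 -0.2 -0.2]
[0.02807532 0.17155251] [-0.49594429  0.41203071  0.47892734 -0.10010928]
```

>>> arm_command(
  series=[0,0,0,-0.01,0,0.05,0,0,0,0,-0.02,0,0.1,0,0,0,0,-0.03,0,0.15,0,0,0,0,-0.03,0,0.18,0],
)

```text
t: 4.1
eef_pos: [0.489, 0.0142, 0.2704]
ee_rot: [-3.141, -0.0, -1.347]
force: [-0.5, -0.1, 2.3]
width: 0.0004
gripper_force: 1.4
```

```bash
python3 run.py -0.15 4 0.05 0.10 0.15 0.18
```

```text
t 4.200 tip 0.2484 cmd 0.2479 loc x -0.0002 y 0.1213 Fz 2.28 F [-0.5 -0.1] w 0.0004 tilt [(-0.207, 347), (-0.2, 380)]
cost 1.7 p [ 0.34   1.2    0.131 60.     0.   ] sd [0.06  0.08  0.008 3.    0.003]
NOW th -0.2000+-0.0005 w 0.0000+-0.0075 F 2.83 c 0.0412
PLAN z [0. 0. 0. 0.] pred [[-0.2, 0.0], [-0.2, 0.0], [-0.2, 0.0], [-0.2, 0.0]] hold: [-0.2 -0.2 -0.2 -0.2]
```

>>> arm_command(
  series=[0,0,0,0,0,0.03,0,0,0,0,0,0,0.05,0,0,0,0,0,0,0.07,0,0,0,0,0,0,0.08,0],
)

```text
t: 4.7
eef_pos: [0.489, 0.0141, 0.2626]
ee_rot: [-3.141, -0.0, -1.347]
force: [1.1, 1.4, 3.4]
width: 0.0007
gripper_force: 1.7
```

```bash
python3 run.py -0.15 4 0.03 0.05 0.07 0.08
```

```text
t 4.800 tip 0.2406 cmd 0.2399 loc x -0.0003 y 0.1212 Fz 3.43 F [1.1 1.4] w 0.0007 tilt [(-0.206, 345), (-0.201, 380)]
cost 2.7 p [ 0.34   1.2    0.131 60.     0.   ] sd [0.06  0.08  0.008 3.    0.003]
NOW th -0.2000+-0.0005 w 0.0000+-0.0075 F 3.33 c 0.0494
PLAN z [0. 0. 0. 0.] pred [[-0.2, 0.0], [-0.2, 0.0], [-0.2, 0.0], [-0.2, 0.0]] hold: [-0.2 -0.2 -0.2 -0.2]
```

>>> arm_command(
  series=[0,0,0,-0.01,0,0.02,0,0,0,0,-0.02,0,0.04,0,0,0,0,-0.02,0,0.06,0,0,0,0,-0.02,0,0.07,0],
)

```text
t: 5.3
eef_pos: [0.4885, 0.0161, 0.2555]
ee_rot: [-3.141, -0.0, -1.347]
force: [1.8, 0.3, 4.2]
width: 0.0008
gripper_force: 1.9
```

```bash
python3 run.py -0.15 4 0.02 0.04 0.06 0.07
```

```text
t 5.400 tip 0.2335 cmd 0.2329 loc x -0.0003 y 0.1232 Fz 4.16 F [1.8 0.3] w 0.0008 tilt [(-0.208, 346), (-0.201, 380)]
cost 4.4 p [ 0.34   1.2    0.131 60.     0.   ] sd [0.06  0.08  0.008 3.    0.003]
NOW th -0.2000+-0.0005 w 0.0000+-0.0075 F 3.77 c 0.0565
PLAN z [0. 0. 0. 0.] pred [[-0.2, 0.0], [-0.2, 0.0], [-0.2, 0.0], [-0.2, 0.0]] hold: [-0.2 -0.2 -0.2 -0.2]
```

```bash
sed -i 's/D\["me"\].append((t,th))/th=th+(.006 if n=="scene" else 0);D["me"].append((t,th))/' run.py; grep -c '.006 if' run.py
```

```text
1
```

>>> arm_command(
  series=[0,0,0,0,0,0.02,0,0,0,0,0,0,0.04,0,0,0,0,0,0,0.06,0,0,0,0,0,0,0.07,0],
)

```text
t: 5.9
eef_pos: [0.4884, 0.0161, 0.2485]
ee_rot: [-3.141, -0.0, -1.347]
force: [3.0, 1.0, 3.6]
width: 0.0006
gripper_force: 2.1
```

```bash
python3 run.py -0.15 4 0.02 0.04 0.06 0.07
```

```text
t 6.000 tip 0.2265 cmd 0.2259 loc x -0.0003 y 0.1232 Fz 3.64 F [3. 1.] w 0.0006 tilt [(-0.198, 346), (-0.191, 378)]
cost 7.0 p [ 0.34   1.2    0.131 60.    -0.   ] sd [0.06  0.08  0.008 3.    0.003]
NOW th -0.2000+-0.0005 w -0.0000+-0.0075 F 4.20 c 0.0637
PLAN z [0. 0. 0. 0.] pred [[-0.2, 0.0], [-0.2, 0.0], [-0.2, 0.0], [-0.2, 0.0]] hold: [-0.2 -0.2 -0.2 -0.2]
```

>>> arm_command(
  series=[0,0,0,0,0,-0.005,0,0,0,0,0.01,0,-0.02,0,0,0,0,0.01,0,-0.035,0],
)

```text
t: 6.38
eef_pos: [0.4885, 0.015, 0.2521]
ee_rot: [3.141, -0.0, -1.347]
force: [2.8, 0.1, 3.9]
width: 0.0006
gripper_force: 1.8
```

```bash
python3 run.py -0.05 4 -0.005 -0.02 -0.035
```

```text
t 6.475 tip 0.2301 cmd 0.2294 loc x -0.0006 y 0.1221 Fz 3.87 F [2.8 0.1] w 0.0006 tilt [(-0.161, 357), (-0.147, 370)]
cost 6.6 p [ 2.78300e-01  1.18100e+00  1.31000e-01  6.11309e+01 -1.30000e-03] sd [3.2800e-02 7.8000e-02 8.0000e-03 2.8266e+00 2.8000e-03]
NOW th -0.1450+-0.0038 w 0.1150+-0.0272 F 3.67 c 0.0545
PLAN z [-0.005 -0.01  -0.017 -0.026] pred [[-0.131, 0.114], [-0.117, 0.111], [-0.103, 0.105], [-0.09, 0.096]] hold: [-0.116 -0.085 -0.05  -0.007]
```

>>> arm_command(
  series=[0,0,0,0,0,-0.005,0,0,0,0,0.01,0,-0.01,0,0,0,0,0.01,0,-0.017,0,0,0,0,0.01,0,-0.026,0],
)

```text
t: 6.98
eef_pos: [0.4886, 0.014, 0.2546]
ee_rot: [3.141, 0.0, -1.347]
force: [2.5, 1.3, 2.9]
width: 0.0008
gripper_force: 1.5
```

```bash
python3 run.py 0 4 -0.005 -0.01 -0.017 -0.026
```

```text
t 7.075 tip 0.2326 cmd 0.2320 loc x -0.0006 y 0.1212 Fz 2.87 F [2.5 1.3] w 0.0008 tilt [(-0.121, 356), (-0.109, 370)]
cost 8.9 p [ 2.90900e-01  1.16220e+00  1.30400e-01  6.16863e+01 -1.40000e-03] sd [0.0293 0.0743 0.0079 2.7293 0.0028]
NOW th -0.1116+-0.0040 w 0.0281+-0.0324 F 3.28 c 0.0479
PLAN z [0.098 0.119 0.071 0.007] pred [[-0.108, 0.044], [-0.098, 0.106], [-0.081, 0.159], [-0.06, 0.173]] hold: [-0.11  -0.119 -0.14  -0.173]
```

>>> arm_command(
  series=[0,0,0,0,0,0.08,0,0,0,0,0.005,0,0.1,0,0,0,0,0.01,0,0.06,0],
)

```text
t: 7.45
eef_pos: [0.4886, 0.0129, 0.2484]
ee_rot: [3.14, -0.0, -1.347]
force: [0.9, 0.7, 4.3]
width: 0.0007
gripper_force: 1.6
```

```bash
python3 run.py 0 4 0.08 0.1 0.06
```

```text
t 7.550 tip 0.2264 cmd 0.2260 loc x -0.0008 y 0.1201 Fz 4.32 F [0.9 0.7] w 0.0007 tilt [(-0.099, 354), (-0.087, 368)]
cost 9.7 p [ 2.96000e-01  1.15380e+00  1.29800e-01  6.20036e+01 -1.50000e-03] sd [0.0263 0.0694 0.0079 2.646  0.0028]
NOW th -0.0835+-0.0038 w 0.1295+-0.0282 F 3.45 c 0.0506
PLAN z [-0.057 -0.083 -0.08  -0.068] pred [[-0.067, 0.135], [-0.051, 0.111], [-0.039, 0.083], [-0.03, 0.061]] hold: [-0.044  0.011  0.087  0.12 ]
```

>>> arm_command(
  series=[0,0,0,0,0,-0.05,0,0,0,0,0,0,-0.08,0,0,0,0,0,0,-0.08,0],
)

```text
t: 7.92
eef_pos: [0.4887, 0.013, 0.2568]
ee_rot: [3.141, 0.0, -1.347]
force: [-1.8, -0.1, 2.5]
width: 0.0003
gripper_force: 1.2
```

```bash
python3 run.py 0 4 -0.05 -0.08 -0.08
```

```text
t 8.025 tip 0.2348 cmd 0.2340 loc x -0.0008 y 0.1202 Fz 2.54 F [-1.8 -0.1] w 0.0003 tilt [(-0.054, 361), (-0.042, 365)]
cost 11.3 p [ 3.00400e-01  1.13850e+00  1.30800e-01  6.20606e+01 -1.60000e-03] sd [0.0247 0.0633 0.0079 2.6237 0.0028]
NOW th -0.0434+-0.0039 w 0.0423+-0.0295 F 2.65 c 0.0378
PLAN z [0.043 0.062 0.055 0.036] pred [[-0.039, 0.028], [-0.035, 0.038], [-0.03, 0.052], [-0.023, 0.058]] hold: [-0.04  -0.052 -0.08  -0.126]
```

>>> arm_command(
  series=[0,0,0,0,0,0.043,0,0,0,0,0,0,0.062,0,0,0,0,0,0,0.055,0],
)

```text
t: 8.4
eef_pos: [0.4888, 0.013, 0.2508]
ee_rot: [3.141, -0.0, -1.347]
force: [-1.2, -0.6, 2.5]
width: 0.0004
gripper_force: 1.3
```

```bash
python3 run.py 0 4 0.043 0.062 0.055
```

```text
t 8.500 tip 0.2288 cmd 0.2285 loc x -0.0006 y 0.1201 Fz 2.52 F [-1.2 -0.6] w 0.0004 tilt [(-0.029, 370), (-0.02, 366)]
cost 11.8 p [ 2.97700e-01  1.14640e+00  1.30800e-01  6.18721e+01 -1.60000e-03] sd [0.0228 0.0588 0.0078 2.5292 0.0028]
NOW th -0.0188+-0.0039 w 0.0792+-0.0282 F 2.80 c 0.0403
PLAN z [-0.065 -0.086 -0.068 -0.039] pred [[-0.009, 0.073], [-0.002, 0.038], [0.001, 0.004], [-0.0, -0.014]] hold: [0.005 0.04  0.09  0.12 ]
```

>>> arm_command(
  series=[0,0,0,0,0,-0.06,0,0,0,0,0,0,-0.085,0,0,0,0,0,0,-0.065,0],
)

```text
t: 8.88
eef_pos: [0.4892, 0.0132, 0.258]
ee_rot: [-3.141, 0.0, -1.347]
force: [-0.3, -0.0, 2.7]
width: 0.0
gripper_force: 1.1
```

```bash
python3 run.py 0 4 -0.06 -0.085 -0.065
```

```text
t 8.975 tip 0.2360 cmd 0.2350 loc x -0.0003 y 0.1202 Fz 2.73 F [-0.3 -0. ] w 0.0000 tilt [(-0.006, 375), (0.003, 373)]
cost 13.1 p [ 2.97700e-01  1.14540e+00  1.31100e-01  6.18183e+01 -1.60000e-03] sd [0.0221 0.0552 0.0078 2.4982 0.0028]
NOW th -0.0013+-0.0039 w -0.0118+-0.0281 F 2.26 c 0.0318
PLAN z [0.044 0.065 0.061 0.046] pred [[-0.004, -0.023], [-0.006, -0.012], [-0.006, 0.006], [-0.005, 0.016]] hold: [-0.011 -0.035 -0.077 -0.139]
```

>>> arm_command(
  series=[0,0,0,0,0,0.044,0,0,0,0,0,0,0.065,0,0,0,0,0,0,0.06,0,0,0,0,0,0,0.045,0],
)

```text
t: 9.48
eef_pos: [0.4891, 0.0132, 0.2533]
ee_rot: [-3.141, -0.0, -1.347]
force: [0.8, -0.3, 2.0]
width: 0.0005
gripper_force: 1.1
```

```bash
python3 run.py 0 4 0.044 0.065 0.06 0.045
```

```text
t 9.575 tip 0.2313 cmd 0.2305 loc x -0.0003 y 0.1202 Fz 2.01 F [ 0.8 -0.3] w 0.0005 tilt [(0.004, 372), (0.01, 375)]
cost 13.4 p [ 2.95200e-01  1.15490e+00  1.31200e-01  6.15853e+01 -1.60000e-03] sd [0.0216 0.0532 0.0078 2.4577 0.0028]
NOW th 0.0106+-0.0039 w 0.0516+-0.0291 F 2.45 c 0.0349
PLAN z [-0.062 -0.078 -0.055 -0.021] pred [[0.017, 0.041], [0.02, 0.004], [0.018, -0.031], [0.013, -0.046]] hold: [0.026 0.049 0.082 0.12 ]
```

>>> arm_command(
  series=[0,0,0,0,0,-0.06,0,0,0,0,0,0,-0.075,0,0,0,0,0,0,-0.055,0,0,0,0,0,0,-0.025,0],
)

```text
t: 10.07
eef_pos: [0.4889, 0.0131, 0.2554]
ee_rot: [3.142, 0.0, -1.347]
force: [0.1, -0.6, 1.5]
width: 0.0004
gripper_force: 1.1
```

```bash
python3 run.py 0 4 -0.06 -0.075 -0.055 -0.025
```

```text
t 10.175 tip 0.2334 cmd 0.2330 loc x -0.0006 y 0.1202 Fz 1.47 F [ 0.1 -0.6] w 0.0004 tilt [(0.011, 365), (0.011, 372)]
cost 13.5 p [ 2.95200e-01  1.15440e+00  1.31300e-01  6.15747e+01 -1.60000e-03] sd [0.0215 0.0517 0.0078 2.4491 0.0028]
NOW th 0.0075+-0.0038 w -0.0502+-0.0287 F 2.32 c 0.0327
PLAN z [0.043 0.056 0.042 0.021] pred [[0.001, -0.044], [-0.003, -0.019], [-0.003, 0.004], [-0.002, 0.016]] hold: [-0.007 -0.028 -0.058 -0.098]
```

>>> arm_command(
  series=[0,0,0,0,0,0.04,0,0,0,0,0,0,0.055,0,0,0,0,0,0,0.04,0,0,0,0,0,0,0.02,0],
)

```text
t: 10.68
eef_pos: [0.4889, 0.0131, 0.2538]
ee_rot: [3.141, -0.0, -1.347]
force: [-0.7, -0.0, 1.6]
width: 0.0004
gripper_force: 1.1
```

```bash
python3 run.py 0 5 0.04 0.055 0.04 0.02
```

```text
t 10.775 tip 0.2318 cmd 0.2310 loc x -0.0005 y 0.1202 Fz 1.61 F [-0.7 -0. ] w 0.0004 tilt [(0.013, 374), (0.017, 369)]
cost 13.9 p [ 2.93800e-01  1.16210e+00  1.31100e-01  6.14294e+01 -1.70000e-03] sd [0.0214 0.051  0.0078 2.4411 0.0028]
NOW th 0.0187+-0.0038 w 0.0562+-0.0282 F 2.36 c 0.0335
PLAN z [-0.073 -0.091 -0.061 -0.019  0.011] pred [[0.025, 0.042], [0.028, -0.003], [0.024, -0.044], [0.017, -0.062], [0.01, -0.056]] hold: [0.036 0.06  0.095 0.12 ]
```

>>> arm_command(
  series=[0,0,0,0,0,-0.07,0,0,0,0,0,0,-0.09,0,0,0,0,0,0,-0.06,0,0,0,0,0,0,-0.02,0],
)

```text
t: 11.28
eef_pos: [0.4891, 0.0132, 0.2555]
ee_rot: [-3.141, 0.0, -1.347]
force: [0.9, -0.1, 1.9]
width: 0.0004
gripper_force: 1.1
```

```bash
python3 run.py 0 4 -0.07 -0.09 -0.06 -0.02
```

```text
t 11.375 tip 0.2335 cmd 0.2330 loc x -0.0003 y 0.1202 Fz 1.94 F [ 0.9 -0.1] w 0.0004 tilt [(0.016, 371), (0.014, 371)]
cost 13.9 p [ 2.93800e-01  1.16140e+00  1.31200e-01  6.14284e+01 -1.70000e-03] sd [0.0214 0.0504 0.0078 2.4381 0.0028]
NOW th 0.0103+-0.0038 w -0.0653+-0.0281 F 2.30 c 0.0325
PLAN z [0.05  0.063 0.046 0.021] pred [[0.002, -0.055], [-0.002, -0.024], [-0.003, 0.005], [-0.002, 0.019]] hold: [-0.008 -0.032 -0.064 -0.107]
```

>>> arm_command(
  series=[0,0,0,0,0,0.045,0,0,0,0,0,0,0.055,0,0,0,0,0,0,0.035,0,0,0,0,0,0,0.01,0],
)

```text
t: 11.88
eef_pos: [0.4891, 0.0131, 0.2549]
ee_rot: [-3.141, -0.0, -1.347]
force: [0.3, 0.8, 1.2]
width: 0.0003
gripper_force: 1.1
```

```bash
python3 run.py 0 4 0.045 0.055 0.035 0.01
```

```text
t 11.975 tip 0.2329 cmd 0.2320 loc x -0.0004 y 0.1202 Fz 1.23 F [0.3 0.8] w 0.0003 tilt [(0.008, 369), (0.012, 370)]
cost 14.3 p [ 2.9290e-01  1.1662e+00  1.3120e-01  6.1315e+01 -1.8000e-03] sd [0.0213 0.0502 0.0078 2.4325 0.0028]
NOW th 0.0121+-0.0038 w 0.0323+-0.0277 F 2.34 c 0.0333
PLAN z [-0.038 -0.046 -0.028 -0.004] pred [[0.016, 0.022], [0.017, -0.004], [0.015, -0.027], [0.011, -0.036]] hold: [0.021 0.032 0.047 0.068]
```

Steady. I go on holding, and check the pointer by eye with this step.

>>> arm_command(
  series=[0,0,0,0,0,-0.038,0,0,0,0,0,0,-0.046,0,0,0,0,0,0,-0.028,0,0,0,0,0,0,-0.01,0],
)

```text
t: 12.48
eef_pos: [0.489, 0.0131, 0.2555]
ee_rot: [3.142, 0.0, -1.347]
force: [0.3, -0.1, 2.8]
width: 0.0006
gripper_force: 1.1
```

```bash
sed -i 's/c,A=brass(n,im)/cv2.imwrite(f"pics\/L{n}.png",im);c,A=brass(n,im)/' run.py; python3 run.py 0 4 -0.038 -0.046 -0.028 -0.01; python3 -c "
import cv2
cv2.imwrite('pics/z1.png',cv2.resize(cv2.imread('pics/Lscene.png')[130:260,280:400],None,fx=4,fy=4,interpolation=2))"
```

```text
t 12.575 tip 0.2335 cmd 0.2330 loc x -0.0005 y 0.1202 Fz 2.82 F [ 0.3 -0.1] w 0.0006 tilt [(0.001, 374), (0.006, 371)]
cost 15.2 p [ 2.9290e-01  1.1647e+00  1.3140e-01  6.1284e+01 -1.8000e-03] sd [0.0213 0.0499 0.0078 2.4321 0.0028]
NOW th 0.0004+-0.0038 w -0.0486+-0.0275 F 2.37 c 0.0337
PLAN z [0.048 0.061 0.044 0.019] pred [[-0.006, -0.041], [-0.009, -0.012], [-0.009, 0.014], [-0.006, 0.026]] hold: [-0.014 -0.034 -0.063 -0.103]
```

View pics/z1.png

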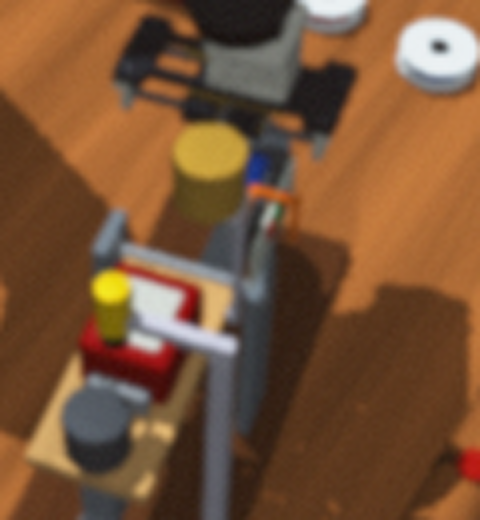

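The cradle is level: the orange pointer at crop px (275,200) stands over the green, and the hand is on the roller only. I keep holding.

>>> arm_command(
  series=[0,0,0,0,0,0.045,0,0,0,0,0,0,0.055,0,0,0,0,0,0,0.04,0,0,0,0,0,0,0.015,0],
)

```text
t: 13.08
eef_pos: [0.489, 0.0131, 0.2543]
ee_rot: [3.141, -0.0, -1.347]
force: [0.3, -0.8, 2.1]
width: 0.0003
gripper_force: 1.1
```

```bash
python3 run.py 0 4 0.045 0.055 0.04 0.015
```

```text
t 13.175 tip 0.2323 cmd 0.2315 loc x -0.0005 y 0.1202 Fz 2.06 F [ 0.3 -0.8] w 0.0003 tilt [(0.002, 371), (0.007, 374)]
cost 15.5 p [ 2.92400e-01  1.16730e+00  1.31300e-01  6.12561e+01 -1.80000e-03] sd [0.0213 0.0498 0.0078 2.4307 0.0028]
NOW th 0.0076+-0.0038 w 0.0453+-0.0274 F 2.41 c 0.0344
PLAN z [-0.048 -0.059 -0.04  -0.012] pred [[0.013, 0.034], [0.015, 0.003], [0.014, -0.024], [0.01, -0.037]] hold: [0.02  0.037 0.061 0.094]
```

>>> arm_command(
  series=[0,0,0,0,0,-0.045,0,0,0,0,0,0,-0.057,0,0,0,0,0,0,-0.04,0,0,0,0,0,0,-0.015,0],
)

```text
t: 13.68
eef_pos: [0.4889, 0.0131, 0.2555]
ee_rot: [-3.142, 0.0, -1.347]
force: [0.2, 0.3, 1.7]
width: 0.0006
gripper_force: 1.1
```

```bash
python3 run.py 0 4 -0.045 -0.057 -0.04 -0.015
```

```text
t 13.775 tip 0.2335 cmd 0.2330 loc x -0.0005 y 0.1202 Fz 1.66 F [0.2 0.3] w 0.0006 tilt [(0.002, 369), (0.004, 369)]
cost 15.9 p [ 2.92500e-01  1.16590e+00  1.31500e-01  6.12358e+01 -1.80000e-03] sd [0.0213 0.0496 0.0078 2.4305 0.0028]
NOW th -0.0002+-0.0038 w -0.0490+-0.0274 F 2.37 c 0.0338
PLAN z [0.048 0.062 0.044 0.019] pred [[-0.006, -0.041], [-0.009, -0.012], [-0.009, 0.015], [-0.006, 0.027]] hold: [-0.015 -0.035 -0.064 -0.104]
```

>>> arm_command(
  series=[0,0,0,0,0,0.045,0,0,0,0,0,0,0.055,0,0,0,0,0,0,0.035,0,0,0,0,0,0,0.01,0],
)

```text
t: 14.28
eef_pos: [0.4889, 0.0131, 0.2549]
ee_rot: [3.141, -0.0, -1.347]
force: [-0.9, 0.0, 1.6]
width: 0.0003
gripper_force: 1.1
```

```bash
python3 run.py 0 4 0.045 0.055 0.035 0.01
```

```text
t 14.375 tip 0.2329 cmd 0.2320 loc x -0.0005 y 0.1202 Fz 1.63 F [-0.9  0. ] w 0.0003 tilt [(-0.005, 376), (0.003, 367)]
cost 16.6 p [ 2.92100e-01  1.16760e+00  1.31400e-01  6.12272e+01 -1.80000e-03] sd [0.0212 0.0496 0.0078 2.4289 0.0028]
NOW th 0.0014+-0.0038 w 0.0314+-0.0272 F 2.42 c 0.0346
PLAN z [-0.025 -0.03  -0.018 -0.003] pred [[0.005, 0.023], [0.007, 0.005], [0.006, -0.011], [0.004, -0.017]] hold: [0.009 0.018 0.029 0.044]
```

Over 6 s in the green. Now plan the letting down.

```bash
NOM=1 python3 run.py -0.06 4|tail -1
```

```text
PLAN z [-0.077 -0.088 -0.044  0.011] pred [[0.004, 0.005], [0.001, -0.053], [-0.009, -0.1], [-0.023, -0.116]] hold: [0.009 0.018 0.029 0.044]
```

>>> arm_command(
  series=[0,0,0,0,0,-0.07,0,0,0,0,0,0,-0.08,0,0,0,0,0,0,-0.044,0,0,0,0,0,0,0.01,0],
)

```text
t: 14.88
eef_pos: [0.4891, 0.0132, 0.2534]
ee_rot: [-3.141, 0.0, -1.347]
force: [1.4, 0.1, 3.1]
width: 0.0006
gripper_force: 1.3
```

```bash
python3 run.py -0.1 4 -0.07 -0.08 -0.044 0.01
```

```text
t 14.975 tip 0.2314 cmd 0.2310 loc x -0.0003 y 0.1202 Fz 3.11 F [1.4 0.1] w 0.0006 tilt [(-0.031, 368), (-0.03, 364)]
cost 17.5 p [ 2.92300e-01  1.16660e+00  1.31500e-01  6.12178e+01 -1.80000e-03] sd [0.0212 0.0496 0.0078 2.4253 0.0028]
NOW th -0.0388+-0.0038 w -0.1157+-0.0274 F 2.78 c 0.0404
PLAN z [0.039 0.052 0.042 0.028] pred [[-0.053, -0.106], [-0.065, -0.08], [-0.073, -0.055], [-0.079, -0.039]] hold: [-0.069 -0.104 -0.145 -0.197]
```

>>> arm_command(
  series=[0,0,0,0,0,0.03,0,0,0,0,0,0,0.04,0,0,0,0,0,0,0.035,0,0,0,0,0,0,0.03,0],
)

```text
t: 15.48
eef_pos: [0.489, 0.0131, 0.2508]
ee_rot: [-3.141, -0.0, -1.347]
force: [-0.0, -0.1, 3.2]
width: 0.0003
gripper_force: 1.5
```

```bash
python3 run.py -0.16 4 0.03 0.04 0.035 0.03
```

```text
t 15.575 tip 0.2288 cmd 0.2280 loc x -0.0004 y 0.1202 Fz 3.24 F [-0.  -0.1] w 0.0003 tilt [(-0.066, 364), (-0.059, 371)]
cost 19.1 p [ 2.90700e-01  1.16440e+00  1.32000e-01  6.11393e+01 -1.70000e-03] sd [0.0211 0.0495 0.0078 2.4232 0.0028]
NOW th -0.0632+-0.0037 w 0.0002+-0.0272 F 3.14 c 0.0463
PLAN z [-0.1   -0.12  -0.072 -0.006] pred [[-0.064, -0.021], [-0.071, -0.087], [-0.085, -0.144], [-0.105, -0.164]] hold: [-0.059 -0.048 -0.028  0.002]
```

>>> arm_command(
  series=[0,0,0,0,0,-0.08,0,0,0,0,0,0,-0.1,0,0,0,0,0,0,-0.06,0,0,0,0,0,0,0,0],
)

```text
t: 16.08
eef_pos: [0.489, 0.0131, 0.2503]
ee_rot: [-3.141, 0.0, -1.347]
force: [-0.3, 0.2, 2.1]
width: 0.0004
gripper_force: 1.6
```

```bash
python3 run.py -0.18 4 -0.08 -0.1 -0.06 0
```

```text
t 16.175 tip 0.2283 cmd 0.2280 loc x -0.0005 y 0.1202 Fz 2.11 F [-0.3  0.2] w 0.0004 tilt [(-0.097, 365), (-0.093, 368)]
cost 20.5 p [ 2.90100e-01  1.16210e+00  1.32400e-01  6.10879e+01 -1.60000e-03] sd [0.0211 0.0495 0.0078 2.4232 0.0028]
NOW th -0.1025+-0.0037 w -0.0999+-0.0272 F 3.44 c 0.0511
PLAN z [-0.002 -0.004 -0.001  0.004] pred [[-0.115, -0.093], [-0.126, -0.088], [-0.137, -0.084], [-0.147, -0.078]] hold: [-0.126 -0.145 -0.162 -0.177]
```

>>> arm_command(
  series=[0,0,0,-0.005,0,0,0,0,0,0,-0.01,0,0,0,0,0,0,-0.015,0,0,0,0,0,0,-0.02,0,0,0],
)

```text
t: 16.68
eef_pos: [0.4886, 0.0151, 0.2508]
ee_rot: [-3.141, -0.0, -1.347]
force: [-0.2, 0.1, 4.2]
width: 0.0007
gripper_force: 1.7
```

```bash
python3 run.py -0.21 4 0 0 0 0
```

```text
t 16.775 tip 0.2288 cmd 0.2280 loc x -0.0004 y 0.1222 Fz 4.19 F [-0.2  0.1] w 0.0007 tilt [(-0.131, 359), (-0.125, 370)]
cost 22.0 p [ 2.89100e-01  1.15500e+00  1.33000e-01  6.10915e+01 -1.50000e-03] sd [0.0211 0.0491 0.0077 2.424  0.0028]
NOW th -0.1305+-0.0037 w -0.0272+-0.0274 F 3.65 c 0.0544
PLAN z [-0.034 -0.028 -0.019 -0.012] pred [[-0.134, -0.033], [-0.139, -0.05], [-0.146, -0.062], [-0.155, -0.068]] hold: [-0.136 -0.137 -0.136 -0.131]
```

>>> arm_command(
  series=[0,0,0,0,0,-0.05,0,0,0,0,-0.01,0,-0.05,0,0,0,0,-0.01,0,-0.03,0,0,0,0,-0.01,0,-0.02,0],
)

```text
t: 17.27
eef_pos: [0.4884, 0.016, 0.2525]
ee_rot: [-3.142, 0.0, -1.347]
force: [0.3, -0.8, 4.1]
width: 0.0006
gripper_force: 1.8
```

```bash
python3 run.py -0.21 4 -0.05 -0.05 -0.03 -0.02
```

```text
t 17.375 tip 0.2305 cmd 0.2300 loc x -0.0004 y 0.1232 Fz 4.11 F [ 0.3 -0.8] w 0.0006 tilt [(-0.163, 345), (-0.157, 372)]
cost 23.8 p [ 2.88900e-01  1.14960e+00  1.33600e-01  6.10629e+01 -1.50000e-03] sd [0.021  0.0486 0.0077 2.4241 0.0028]
NOW th -0.1666+-0.0037 w -0.0923+-0.0277 F 3.82 c 0.0568
PLAN z [0.016 0.019 0.017 0.011] pred [[-0.178, -0.095], [-0.19, -0.09], [-0.2, 0.0], [-0.2, 0.004]] hold: [-0.192 -0.2   -0.2   -0.2  ]
```

>>> arm_command(
  series=[0,0,0,0,0,0,0,0,0,0,0,0,0,0,0,0,0,0,0,0,0,0,0,0,0,0,-0.02,0],
)

```text
t: 17.88
eef_pos: [0.4884, 0.016, 0.2547]
ee_rot: [3.142, -0.0, -1.347]
force: [0.2, -0.4, 3.6]
width: 0.0005
gripper_force: 1.9
```

```bash
python3 run.py -0.21 4 0 0 0 -0.02
```

```text
t 17.975 tip 0.2327 cmd 0.2320 loc x -0.0004 y 0.1232 Fz 3.56 F [ 0.2 -0.4] w 0.0005 tilt [(-0.2, 344), (-0.199, 377)]
cost 23.9 p [ 2.88900e-01  1.14960e+00  1.33600e-01  6.10629e+01 -1.50000e-03] sd [0.021  0.0486 0.0077 2.4241 0.0028]
NOW th -0.2000+-0.0005 w 0.0000+-0.0075 F 3.98 c 0.0590
PLAN z [0. 0. 0. 0.] pred [[-0.2, 0.0], [-0.2, 0.0], [-0.2, 0.0], [-0.2, 0.0]] hold: [-0.2 -0.2 -0.2 -0.2]
```

>>> arm_command(
  series=[0,0,0,0,0,-0.05,0,0,0,0,0.02,0,-0.12,0,0,0,0,0.03,0,-0.2,0,0,0,0,0.05,0,-0.28,0,0,0,0,0.07,0,-0.36,0,0,0,0,0.08,0,-0.44,0,0,0,0,0.09,0,-0.51,0,0,0,0,0.1,0,-0.57,0],
)

```text
t: 18.98
eef_pos: [0.4903, 0.0062, 0.3119]
ee_rot: [3.141, 0.0, -1.347]
force: [0.0, 0.5, 0.3]
width: 0.0007
gripper_force: 0.0
```

>>> arm_command(
  series=[0,0,0,0,0,-0.04,0,0,0,0,0,0,-0.08,0,0,0,0,0,0,-0.2,0,0,0,0,0,0,-0.45,0,0,0,0,0,0,-0.7,0,0,0,0,0,0,-0.7,0,0,0,0,0,0,-0.7,0,0,0,0,0,0,-0.7,0],
)

```text
t: 19.98
eef_pos: [0.4902, 0.0062, 0.381]
ee_rot: [3.14, -0.0, -1.347]
force: [-0.6, -1.6, 0.1]
width: 0.0004
gripper_force: 0.0
```

Run:
```python
from m import *
s=arm.get_state();print(s["t"],s["eef_pos"],s["force"]);C,_=curves()
I={}
for n in WIN:
    I[n]=arm.grab_frame(n);c,A=brass(n,I[n]);print(n,TG[np.linalg.norm(C[n]-c,axis=1).argmin()],A)
R=lambda i,s:cv2.resize(i,s,interpolation=2)
cv2.imwrite("pics/end.png",np.hstack([R(I["scene"][40:300,230:430],(400,520)),R(I["side"][80:340,220:420],(400,520))]))
```

```text
19.975 [0.49019761 0.00621145 0.3809889 ] [-0.60963521 -1.56143188  0.119152  ]
scene -0.202 353
side -0.2 379
```

View pics/end.png

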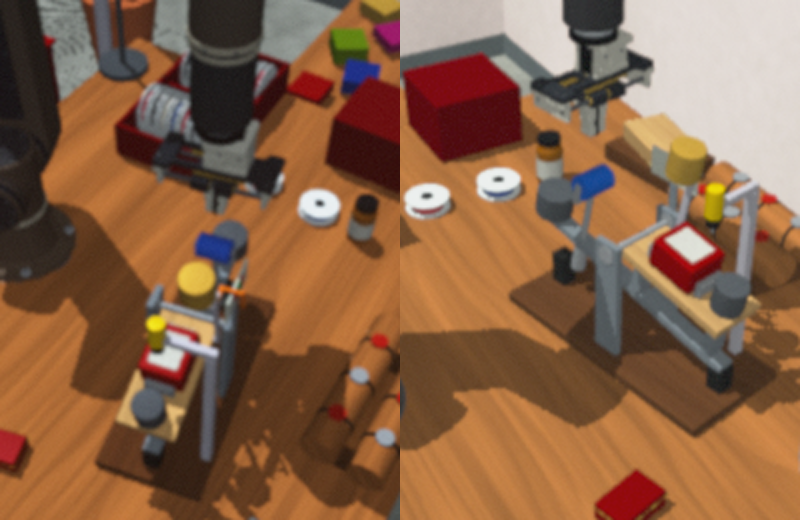

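The cradle is back on its rest at tilt -0.20. The hand is clear above the roller, shown at about (215,245) in the left panel and (592,182) in the right, and nothing else has moved.

```bash
python3 -c "
from station import arm
print(arm.job_done())"
```

```text
the job is handed in; nothing more can be done
None
```

I held the cradle's pointer in the green for over six seconds by camera-estimated tilt, let it down gently onto its rest, took the hand clear, and handed the job in at about 20 s; no verdict came back.

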